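# Half-height check of a dry-block bath: prise the hood, raise the logger and hold it

## Robot

A 7-joint arm with a two-finger parallel gripper is mounted at the origin on a cart in front of the work surface, level with it; the furniture and walls round the work are solid. World frame = base frame: x ahead of the robot, y to its left, z up, the work surface at z = 0. Lengths are in m, angles in rad, forces in N, time in s.
With the tool pointing down it reaches from about 0.425 to 0.875 m from the base axis. Payload 4.7 kg.
Tool frame: the origin (TCP) lies midway between the tips of the shut fingers; the grasp point (between the pads) lies 19 mm behind it; z points along the fingers, y is the line along which they close (so a half turn about z gives the same grasp; the last joint's range is limited). The gripper opens to 87 mm and grips with 3 to 60 N. Pads are 19 mm wide; open, the fingers measure 117 mm over their backs; the gripper's body (75 mm by 190 mm) begins 51 mm behind the grasp point.
Start: joints at [-1.112, 0.321, -0.07, 1.45, 0.023, 1.371, -0.057], TCP at [0.28, 0.587, 0.223] pointing down, gripper open.
Joint ranges: [-2.86, 2.86], [-0.3, 2.09], [-1.38, 1.24], [0.06, 2.45], [-1.56, 4.7], [0.09, 2.05], [-2.69, 2.69]. Speed limits (rad/s): [2.57, 2.57, 3.14, 3.14, 3.14, 3.14, 3.14].

## Interface

Orientations are given as a rotation vector (axis times angle).
In Python, from bench import ctrl gives the robot as it stands. The module is installed in compiled form; this text tells all that it offers.
- The arm moves only by the shell command python3 -m handwheel 'ROWS' [FORCE]. ROWS is JSON, a list of rows, each a list of 7 numbers: the finger opening in m, from 0 to 0.087, then the shift along the tool's x, y, z in m, then the turn, a rotation vector about the tool's x, y, z in degrees. A call has 1 to 12 rows; each row shifts and turns the commanded pose from where the row before left it, along the tool's axes as they then stand; what a row does not reach is not made up. A row lasts 1/8 s, in which the tool goes at most 62.5 mm and 10.7 degrees, less where a joint would pass 70% of its speed; a pose out of reach is approached as far as the arm can. A call is refused whole if a number of a shift passes 0.0625 or a number of a turn 10.7, either way. A call with a gripper value outside its range is refused whole. The fingers move at their own pace and stop on an object; FORCE is the grip in N (left out, the last holds). Time passes only in rows, so rows that do not move let the fingers close. It gives the time, the measured TCP pose, the force, the opening and the grip force at its end, in the units of the state.
- ctrl.get_state(): the state, without advancing time (a new reading comes with each control period).
- ctrl.get_image(name): name is "side" or "top"; returns (picture, depth): 384x512x3 uint8, blue, green, red; 384x512 float32, m along the optical axis (not along the pixel's ray), 0 where there is no reading.
- ctrl.camera_info(name): a dict with "intrinsics" (3x3 intrinsics, pixels), "R" (3x3) and "t" (3): a world point X has camera coordinates R X + t. Camera axes: x right, y down, z forward; pixel columns grow to the right and rows downward; lengths in m; the calibration is good to about 2 mm. A picture is of the moment at which its call begins. camera_info takes no time and is no camera call.
- ctrl.close_job(): hands the job in; it is judged then, once.
The state is a dict: "time": time; "joint_positions": joint angles; "qd": joint speeds; "joint_torque": joint torques, N m; "position": TCP position; "tool_rot": TCP orientation; "ft_force": force on the tool from outside, world axes, zero at the start; "torque": the same for the moment, N m; "grip_width": opening from 0.0 (shut) to 1.0 (fully open); "grip_force": force on a finger pad.
Only numpy, scipy, OpenCV 4.12 (cv2) and the standard library are available. Lean on these libraries where they do the work, as an engineer would, in place of code of your own. Each camera call takes 0.05 s, during which the arm holds its last target. There are 200 camera calls.

## Task

Prise up the stuck clear hood of the dry-block bath with the blade of the spatula at the slot in its front edge, swing the hood back past upright so that it stays open, and lay the spatula down flat on the worktop. Then gently take the temperature logger by its grey head and draw it straight up 30 mm out of its well without binding, its stem still in the bore, and finish holding it still at that height for the half-height reading; leave the sample tubes in their wells.

Things in the scene. Friction and masses are not known exactly. Their poses are not given: they have to be found in the camera images.
- bath: white housing 160 (x) x 220 (y) x 80 mm high, fixed, round an aluminium block level with its top: six wells, 15 mm bore, 62 mm deep, at x = -34 (front row) or +14 mm, y = -50, 0 or +50 mm. A clear hood 140 x 176 x 58 mm covers them. Origin: centre of its underside on the worktop. x runs from its front panel (display, keys) to its back, away from the robot; z up
- hood (a joint): angle of the clear hood about its rear hinge: 0 shut, grows as the front swings up and back, 1.57 upright, stop at 1.9. The hinge is stiff: the hood stays where it is left; lifting it at the front rim takes about 2 N. The hood weighs 150 g; walls 4 mm, inside 54 mm high, with a grey rim 8 x 8 mm round its open underside
- hood_hinge (a point): middle of the hood's hinge line, which runs along the bath's y axis: 64 mm behind the bath's origin, 80.5 mm above the worktop
- hood_rim (a point): middle of the front lower edge of the hood's grey rim, 144 mm from the hinge line; moves with the hood. When shut it lies over the mouth of the slot, flush with the front panel
- slot (a point): middle of the mouth of the prying slot, in the front panel right under the hood's rim: 70 mm wide, 8.5 mm high (from 72 to 80.5 mm above the worktop), 14 mm deep along the bath's x; its roof is the 8 mm thick hood rim and, behind it, the open inside of the hood. Too narrow for fingers
- spatula: bench spatula 204 mm long, 70 g, lying flat on the worktop. Origin: on the underside, where handle and blade meet. x runs along it to the blade's tip, z up. Black handle 14 mm wide, 13 mm high, from x = -110 to -10 mm; flat steel blade 18 mm wide, 3 mm thick, its mid-plane 6.5 mm above the underside, to x = 94 mm
- spatula_tip (a point): middle of the rounded end of the blade, at x = 94 mm, 6.5 mm above the underside
- spatula_grip (a point): middle of the handle near the balance point, at x = -25 mm, 6.5 mm above the underside: a good place to grip
- logger: cordless temperature logger, 60 g, standing upright in one of the three front wells: plain steel stem 14 mm diameter, 68 mm long, then a round grey ribbed head 24 mm diameter, 40 mm high, 108 mm in all. Origin: centre of the stem's lower end, which rests on the well floor at the start; z up. Seated, the head's top stands 46 mm above the block
- tube_left: sample tube, 14 mm diameter, 16 mm cap, 84 mm long, in one of the front wells; cap top 22 mm above the block. Origin: its lower end. To be left alone
- tube_right: a sample tube of the same size, in another front well. Origin: its lower end. To be left alone
- tube_back: a sample tube of the same size, in the back well at y = +50 mm. Origin: its lower end. To be left alone

How it is judged:
By the outcome, as a careful person would: the job done as asked, in the order asked, and still so for the second after the job is handed in, while the arm keeps its last pose, push and grip.
It also fails if it takes over 72 s, if anything falls off the work surface, if the arm or the gripper's body presses on something with over 40 N, if the wrist force passes 120 N, or if a joint passes its speed limit or range.

## Working session

There is one attempt and no reset: what is moved stays moved. The work goes in short steps, Python scripts to look and compute and a shell command to move; the robot and the scene stay as the last step left them, time stands still between calls to the robot, and variables do not carry over. Pictures are saved under pics/ and viewed, at most 10 in all, crops included, and the job is handed in when it is done.

```bash
mkdir -p pics
python3 - <<'E'
from bench import ctrl
import cv2,numpy as np
s=ctrl.get_state();print({k:np.round(v,3) for k,v in s.items()})
for n in("top","side"):
    p,d=ctrl.get_image(n);cv2.imwrite(f"pics/{n}0.png",p);np.save(f"pics/{n}0.npy",d)
    c=ctrl.camera_info(n);print(n,{k:np.round(v,3).tolist() for k,v in c.items()})
E
```

```text
{'time': np.float64(0.0), 'joint_positions': array([-1.112,  0.322, -0.07 ,  1.452,  0.023,  1.371, -0.057]), 'qd': array([ 0.   ,  0.   ,  0.002, -0.   ,  0.003, -0.   , -0.   ]), 'joint_torque': array([-0.0000e+00, -4.9129e+01, -4.0400e-01, -3.1253e+01, -6.4000e-02,
        4.4000e-02,  0.0000e+00]), 'position': array([0.28 , 0.586, 0.221]), 'tool_rot': array([-6.930e-01, -3.064e+00,  3.000e-03]), 'ft_force': array([0.349, 0.46 , 0.486]), 'torque': array([-0.009, -0.018,  0.047]), 'grip_force': np.float64(0.0), 'grip_width': np.float64(0.999)}
top {'intrinsics': [[460.721, 0.0, 246.632], [0.0, 460.721, 186.524], [0.0, 0.0, 1.0]], 'R': [[0.018, -1.0, -0.005], [-0.981, -0.017, -0.194], [0.194, 0.008, -0.981]], 't': [0.068, 0.559, 1.079]}
side {'intrinsics': [[404.466, 0.0, 253.86], [0.0, 404.466, 193.04], [0.0, 0.0, 1.0]], 'R': [[-0.974, 0.225, 0.006], [0.196, 0.86, -0.471], [-0.112, -0.458, -0.882]], 't': [0.515, -0.145, 1.324]}
```

View pics/top0.png

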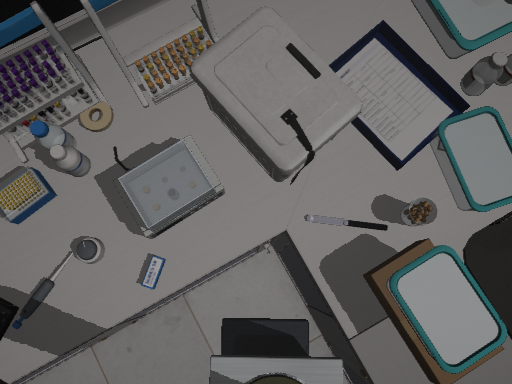

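View pics/side0.png

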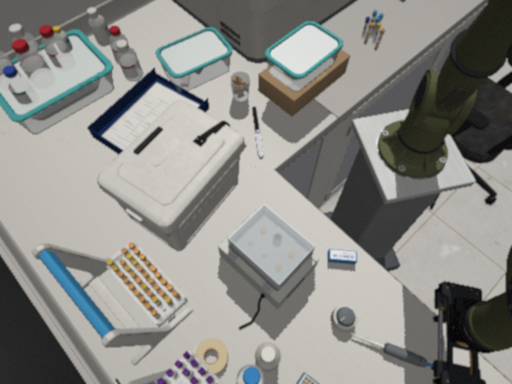

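The top view shows the bath at about (170,185) with its hood shut, and the spatula at about (305–387, 215–228), blade tip on the left and black handle on the right. The side view shows the bath at about (267,248) and the spatula at about (257,130). I'll zoom in on both next.

```bash
cat > h.py <<'E'
from bench import ctrl
import cv2,numpy as np
from scipy.spatial.transform import Rotation as Ro
def ray(n,uv,z):
    c=ctrl.camera_info(n);K,R,t=map(np.array,(c["intrinsics"],c["R"],c["t"]))
    o=-R.T@t;d=R.T@np.linalg.solve(K,[uv[0],uv[1],1.]);return o+d*(z-o[2])/d[2]
def proj(n,X):
    c=ctrl.camera_info(n);p=np.array(c["intrinsics"])@(np.array(c["R"])@np.array(X)+np.array(c["t"]));return p[:2]/p[2]
def pt(n,uv,d):
    c=ctrl.camera_info(n);K,R,t=map(np.array,(c["intrinsics"],c["R"],c["t"]))
    return R.T@(np.linalg.solve(K,[uv[0],uv[1],1.])*d-t)
def st():
    s=ctrl.get_state();R=Ro.from_rotvec(s["tool_rot"]).as_matrix()
    print("t",round(s["time"],2),"p",np.round(s["position"],4),"F",np.round(s["ft_force"],1),"g",round(s["grip_width"]*.087,4),"q",np.round(s["joint_positions"],2));print(np.round(R,3));return s,R
E
python3 - <<'E'
from h import *
t=cv2.imread("pics/top0.png");s=cv2.imread("pics/side0.png")
a=cv2.resize(t[130:245,105:235],None,fx=3,fy=3,interpolation=2);b=cv2.resize(s[195:305,210:340],None,fx=3,fy=3,interpolation=2)
c=cv2.resize(t[200:240,295:395],None,fx=4,fy=4,interpolation=2)
m=np.zeros((510,790,3),np.uint8);m[:345,:390]=a;m[:330,400:790]=b;m[350:510,:400]=c
cv2.imwrite("pics/m1.png",m)
E
```

```text
(no output)
```

View pics/m1.png

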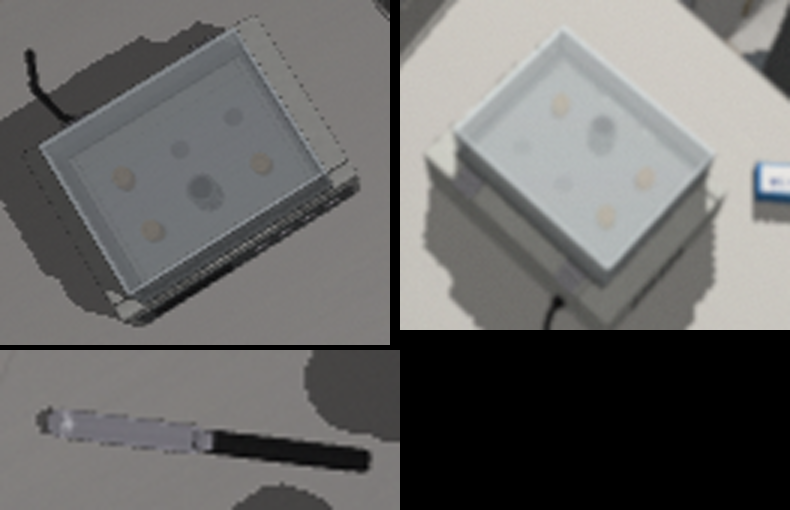

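The zoom shows the logger in the middle front well. Tube caps are front-left at crop (152,231), front-right at (261,163) and back-left at (123,178). The spatula's tip is at crop (40,420), and its handle ends at (370,460).

Run:
```python
from h import *
T=cv2.imread("pics/top0.png");S=cv2.imread("pics/side0.png");dT=np.load("pics/top0.npy");dS=np.load("pics/side0.npy")
# caps: yellowish in hood region
def caps(im,box,n):
    x0,y0,x1,y1=box;c=im[y0:y1,x0:x1].astype(int);m=((c[...,2]-c[...,0])>2).astype(np.uint8)
    k,l,st_,ce=cv2.connectedComponentsWithStats(m)
    return [(ce[i]+[x0,y0],st_[i,4]) for i in range(1,k) if st_[i,4]>12]
L={}
for n,im,box in(("top",T,(135,150,210,220)),("side",S,(240,215,310,285))):
    for c,a in caps(im,box,n): print(n,c.round(1),a,ray(n,c,.102).round(4))
for nm,tu,su in(("FL",(155.7,207),(291.7,254.3)),("FR",(192,184.3),(263.3,230)),("BL",(146,189.3),(278.7,267.3))):
    print(nm,ray("top",tu,.102).round(4),ray("side",su,.102).round(4))
# spatula
g=cv2.cvtColor(T,6);c=g[205:240,310:400];m=(c<35).astype(np.uint8);k,l,s_,ce=cv2.connectedComponentsWithStats(m)
for i in range(1,k):
    if s_[i,4]>60:
        r=cv2.minAreaRect(np.argwhere(l==i)[:,::-1].astype(np.float32));b=cv2.boxPoints(r)+[310,205];print("handle",s_[i],[ray("top",q,.013).round(4) for q in b])
for u in((295+40/4,200+70/4),(295+70/4,200+73/4),(295+192/4,200+89/4)):print(ray("top",u,.0065).round(4))
print("bath corners",[ray("top",(105+a/3,130+b/3),.08).round(4) for a,b in((135,310),(355,178),(250,18),(30,155))])
print("depth table",pt("top",(250,210),dT[210,250]).round(4),"bath top", [pt("top",u,dT[u[1],u[0]]).round(4) for u in((192,184),(156,207),(172,193))])
```

```text
top [203.3 159.2] 242 [0.6134 0.182  0.102 ]
top [191.7 183.9] 37 [0.5528 0.2072 0.102 ]
top [145.7 188.8] 44 [0.539  0.3154 0.102 ]
top [155.4 206.3] 41 [0.4978 0.2901 0.102 ]
top [200.7 213.9] 218 [0.4817 0.1833 0.102 ]
side [243.3 218.3] 65 [0.5977 0.1677 0.102 ]
side [299.  223.3] 412 [0.4552 0.2152 0.102 ]
side [263.2 229.4] 41 [0.5531 0.211  0.102 ]
side [291.3 254.1] 46 [0.4986 0.2942 0.102 ]
side [248.8 274.9] 382 [0.6175 0.3233 0.102 ]
side [300.9 274.9] 353 [0.4897 0.3527 0.102 ]
side [278.2 266.6] 43 [0.5401 0.3189 0.102 ]
FL [0.4962 0.2892 0.102 ] [0.4978 0.295  0.102 ]
FR [0.5518 0.2065 0.102 ] [0.5532 0.2129 0.102 ]
BL [0.538  0.3145 0.102 ] [0.5393 0.321  0.102 ]
handle [ 38  15  39  10 207] [array([ 0.4717, -0.178 ,  0.013 ]), array([ 0.4852, -0.1801,  0.013 ]), array([ 0.4744, -0.2747,  0.013 ]), array([ 0.4609, -0.2724,  0.013 ])]
[ 0.4901 -0.0711  0.0065]
[ 0.4885 -0.0901  0.0065]
[ 0.4797 -0.167   0.0065]
bath corners [array([0.4365, 0.3037, 0.08  ]), array([0.5452, 0.1335, 0.08  ]), array([0.6773, 0.2234, 0.08  ]), array([0.5596, 0.3956, 0.08  ])]
depth table [ 5.079e-01  6.850e-02 -5.000e-04] bath top [array([0.5446, 0.2014, 0.1414]), array([0.4906, 0.2808, 0.1396]), array([0.5239, 0.2468, 0.1365])]
```

```bash
Z='[0.087,0,0,0,0,0,10.1]'; true
python3 -m handwheel '[[0.087,0,0,0,0,0,10.1],[0.087,0,0,0,0,0,10.1],[0.087,0,0,0,0,0,10.1],[0.087,0,0,0,0,0,10.1],[0.087,0,0,0,0,0,10.1],[0.087,0,0,0,0,0,10.1],[0.087,0,0,0,0,0,10.1]]' && python3 -m handwheel '[[0.087,-0.041,0.025,0,0,0,0],[0.087,-0.041,0.025,0,0,0,0],[0.087,-0.041,0.025,0,0,0,0],[0.087,-0.041,0.025,0,0,0,0],[0.087,-0.041,0.025,0,0,0,0],[0.087,-0.041,0.025,0,0,0,0],[0.087,-0.041,0.025,0,0,0,0],[0.087,-0.041,0.025,0,0,0,0],[0.087,-0.041,0.025,0,0,0,0],[0.087,-0.041,0.025,0,0,0,0],[0.087,0,0,0,0,0,0]]'
python3 - <<'E'
from h import *
st()
p,d=ctrl.get_image("top");cv2.imwrite("pics/t1.png",p)
for u in((305,216),(387,228),(280,175),(205,80),(360,95)): print(u,pt("top",u,d[u[1],u[0]]).round(3) if d[u[1],u[0]]>0 else 0)
s,dd=ctrl.get_image("side");g=cv2.cvtColor(s,6);c=g[95:165,240:275]
m=(c<40).astype(np.uint8);k,l,s_,ce=cv2.connectedComponentsWithStats(m)
for i in range(1,k):
    if s_[i,4]>20:
        b=cv2.boxPoints(cv2.minAreaRect(np.argwhere(l==i)[:,::-1].astype(np.float32)))+[240,95];print(s_[i],[ray("side",q,.013).round(4) for q in b])
cv2.imwrite("pics/sp.png",cv2.resize(s[95:165,235:285],None,fx=8,fy=8,interpolation=2))
E
```

```text
time: 0.98
position: [0.2796, 0.5865, 0.2219]
tool_rot: [2.344, 2.091, -0.002]
ft_force: [-0.5, -1.1, 0.3]
grip_width: 0.998
grip_force: 0.0
time: 2.35
position: [0.4855, 0.1475, 0.2225]
tool_rot: [2.345, 2.088, -0.001]
ft_force: [-0.2, 0.7, 0.0]
grip_width: 1.0
grip_force: 0.0
t 2.35 p [0.4855 0.1475 0.2225] F [-0.2  0.7  0. ] g 0.087 q [-0.78  0.01  0.44  1.81 -0.    1.32 -0.46]
[[ 0.116  0.993  0.   ]
 [ 0.993 -0.116 -0.001]
 [-0.001  0.001 -1.   ]]
(305, 216) [ 0.495 -0.072 -0.001]
(387, 228) [ 0.468 -0.279 -0.   ]
(280, 175) [ 0.575 -0.     0.115]
(205, 80) [0.757 0.171 0.233]
(360, 95) [ 0.821 -0.22   0.009]
[21 57 14  3 22] [array([ 0.4866, -0.0838,  0.013 ]), array([ 0.4445, -0.0794,  0.013 ]), array([ 0.4454, -0.0741,  0.013 ]), array([ 0.4874, -0.0785,  0.013 ])]
```

View pics/sp.png

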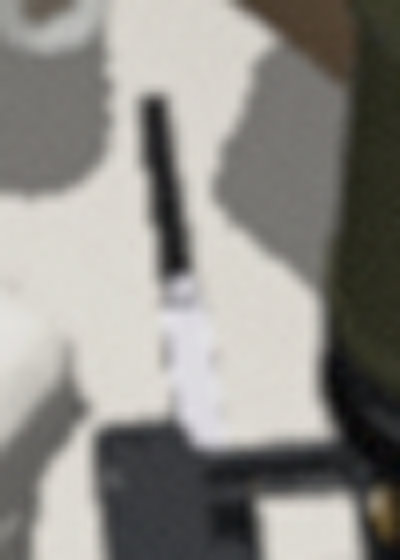

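The crop shows the black handle running from (154,95) to (176,275), with the blade beyond it.

Run:
```python
from h import *
for u in((254.2,107),(257,129.4)): print(ray("side",u,.008).round(4))
```

```text
[ 0.4639 -0.2768  0.008 ]
[ 0.4764 -0.1818  0.008 ]
```

```bash
python3 -m handwheel '[[0.087,-0.038,-0.0057,0,0,0,0],[0.087,-0.038,-0.0057,0,0,0,0],[0.087,-0.038,-0.0057,0,0,0,0],[0.087,-0.038,-0.0057,0,0,0,0],[0.06,-0.036,0.0105,0.034,0,0,0],[0.06,-0.036,0.0105,0.034,0,0,0],[0.06,-0.036,0.0105,0.034,0,0,0],[0.06,-0.036,0.0105,0.034,0,0,0],[0.06,-0.036,0.0105,0.034,0,0,0],[0.06,0,0,0,0,0,0]]'
python3 - <<'E'
from h import *
s,R=st()
p=s["position"];print("shift",R.T@(np.array([.4765,-.184,.003])-p))
E
```

```text
time: 3.7
position: [0.4756, -0.182, 0.0495]
tool_rot: [-2.338, -2.094, 0.01]
ft_force: [0.2, 0.1, 0.4]
grip_width: 0.692
grip_force: 0.0
t 3.7 p [ 0.4756 -0.182   0.0495] F [0.2 0.1 0.4] g 0.0602 q [-0.42  0.24  0.81  2.01 -0.21  0.98  0.38]
[[ 0.11   0.994 -0.007]
 [ 0.994 -0.11  -0.002]
 [-0.003 -0.007 -1.   ]]
shift [-0.00177462  0.00146121  0.04651668]
```

```bash
python3 -m handwheel '[[0.06,-0.001,0.0007,0.02,0,0,0],[0.06,-0.001,0.0007,0.018,0,0,0],[0.06,0,0,0.0085,0,0,0],[0.06,0,0,0,0,0,0],[0.0,0,0,0,0,0,0],[0.0,0,0,0,0,0,0],[0.0,0,0,0,0,0,0],[0.0,0,0,0,0,0,0],[0.0,0,0,0,0,0,0],[0.0,0,0,0,0,0,0]]' 50;  python3 - <<'E'
from h import *
st()
E
```

```text
time: 4.95
position: [0.4789, -0.1832, 0.0061]
tool_rot: [-2.338, -2.098, 0.0]
ft_force: [-0.5, 0.9, 1.0]
grip_width: 0.148
grip_force: 50.0
t 4.95 p [ 0.4789 -0.1832  0.0061] F [-0.5  0.9  1. ] g 0.0129 q [-0.38  0.32  0.78  2.03 -0.29  0.9   0.45]
[[ 0.108  0.994 -0.   ]
 [ 0.994 -0.108  0.   ]
 [ 0.    -0.    -1.   ]]
```

```bash
python3 -m handwheel '[[0.03,0,0,0,0,0,0],[0.03,0,0,0.0045,0,0,0],[0.03,0,0,0,0,0,0],[0.0,0,0,0,0,0,0],[0.0,0,0,0,0,0,0],[0.0,0,0,0,0,0,0]]' 60;  python3 - <<'E'
from h import *
st()
E
```

```text
time: 5.7
position: [0.4791, -0.1832, 0.0016]
tool_rot: [2.338, 2.098, 0.0]
ft_force: [0.0, 0.2, -0.8]
grip_width: 0.152
grip_force: 60.0
t 5.7 p [ 0.4791 -0.1832  0.0016] F [ 0.   0.2 -0.8] g 0.0132 q [-0.37  0.33  0.78  2.04 -0.3   0.89  0.46]
[[ 0.108  0.994  0.   ]
 [ 0.994 -0.108 -0.   ]
 [-0.     0.    -1.   ]]
```

```bash
python3 -m handwheel '[[0.0,0,0,-0.02,0,0,0],[0.0,0,0,-0.035,0,0,0],[0.0,0,0,-0.035,0,0,0],[0.0,0,0,-0.035,0,0,0],[0.0,0.030,-0.01,-0.01,0,0,0],[0.0,0.030,-0.01,-0.01,0,0,0],[0.0,0.030,-0.01,-0.01,0,0,0],[0.0,0.030,-0.01,0,0,0,0],[0.0,0.030,-0.01,0,0,0,0],[0.0,0.028,-0.0085,0,0,0,0],[0.0,0,0,0,0,0,10.3],[0.0,0,0,0,0,0,10.3]]' && python3 -m handwheel '[[0.0,0,0,0,0,0,0]]';  python3 - <<'E'
from h import *
s,R=st()
for n in("top","side"):
    p,d=ctrl.get_image(n);cv2.imwrite(f"pics/{n}2.png",p);np.save(f"pics/{n}2.npy",d)
    print(proj(n,s["position"]+R@[.113,0,-.005]))
a=cv2.imread("pics/top2.png")[110:260,130:330];b=cv2.imread("pics/side2.png")[110:260,230:430]
cv2.imwrite("pics/m2.png",np.hstack([cv2.resize(q,(400,300),interpolation=2) for q in(a,b)]))
E
```

```text
time: 7.2
position: [0.4402, 0.0, 0.1577]
tool_rot: [2.68, 1.639, 0.002]
ft_force: [0.1, 0.1, -0.9]
grip_width: 0.154
grip_force: 60.0
time: 7.32
position: [0.4402, -0.0003, 0.1576]
tool_rot: [2.674, 1.648, 0.002]
ft_force: [-0.7, -0.2, -1.3]
grip_width: 0.15
grip_force: 60.0
t 7.33 p [ 4.402e-01 -3.000e-04  1.576e-01] F [-0.7 -0.2 -1.3] g 0.0131 q [-0.69 -0.13  0.6   2.05  0.08  1.2  -0.59]
[[ 0.45   0.893  0.001]
 [ 0.893 -0.45   0.   ]
 [ 0.001  0.001 -1.   ]]
[235.50718907 206.64417265]
[276.62839024 178.38491258]
```

View pics/m2.png

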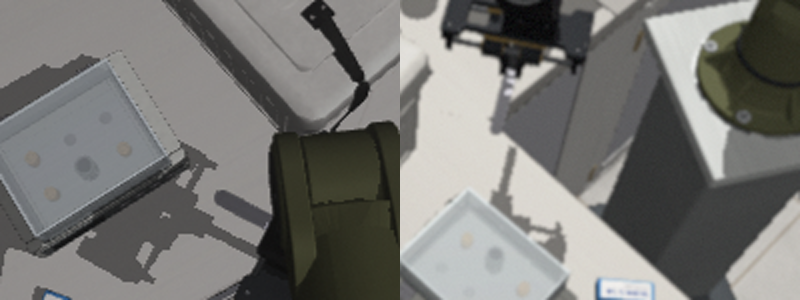

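The top view shows the blade tip at about (236,206), and the side view at about (277,176). That gives a tip about 111 mm ahead of the TCP, which is consistent. Next I move to just in front of the slot.

```bash
python3 -m handwheel '[[0.0,0.026,-0.0152,0,0,0,0],[0.0,0.026,-0.0152,0,0,0,0],[0.0,0.026,-0.0152,0,0,0,0],[0.0,0,0,0.028,0,0,0],[0.0,0,0,0.028,0,0,0],[0.0,0,0,0.028,0,0,0],[0.0,0,0,0.002,0,0,0],[0.0,0,0,0,0,0,0],[0.0,0,0,0,0,0,0]]';  python3 - <<'E'
from h import *
s,R=st()
print("tip",s["position"]+R@[.111,0,-.0049])
for n in("top","side"):
    p,d=ctrl.get_image(n);cv2.imwrite(f"pics/{n}3.png",p)
    print(proj(n,s["position"]+R@[.111,0,-.0049]))
a=cv2.imread("pics/top3.png")[150:250,140:260];b=cv2.imread("pics/side3.png")[190:290,240:360]
cv2.imwrite("pics/m3.png",np.hstack([cv2.resize(q,(396,330),interpolation=2) for q in(a,b)]))
E
```

```text
time: 8.55
position: [0.4356, 0.0906, 0.0719]
tool_rot: [2.675, 1.647, 0.004]
ft_force: [-0.6, -0.5, -1.0]
grip_width: 0.152
grip_force: 60.0
t 8.55 p [0.4356 0.0906 0.0719] F [-0.6 -0.5 -1. ] g 0.0132 q [-0.77  0.01  0.51  2.13 -0.01  1.   -0.72]
[[ 0.45   0.893  0.002]
 [ 0.893 -0.45   0.001]
 [ 0.002  0.002 -1.   ]]
tip [0.48555897 0.18970472 0.07701465]
[199.15634823 213.71350149]
[284.92655887 220.90608289]
```

View pics/m3.png

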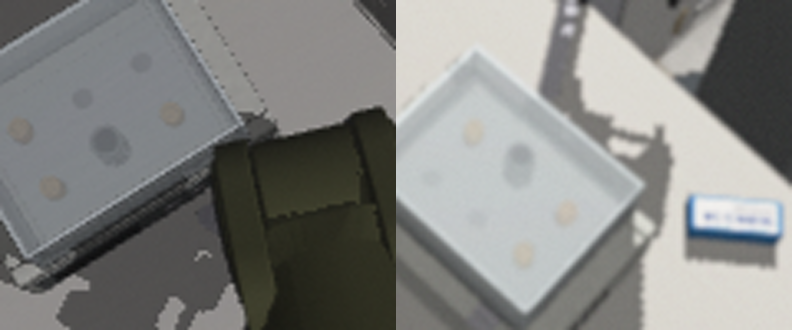

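```bash
python3 -m handwheel '[[0.0,0.01,0,0.0005,0,0,0],[0.0,0.01,0,0,0,0,0],[0.0,0.007,0,0,0,0,0],[0.0,0,0,0,0,0,0]]'; python3 -m handwheel '[[0.0,0.003,0,0,0,0,0],[0.0,0.003,0,0,0,0,0],[0.0,0,0,0,0,0,0]]';python3 - <<'E'
from h import *
s,R=st()
print("tip",s["position"]+R@[.111,0,-.0049])
E
```

```text
time: 9.15
position: [0.4469, 0.1151, 0.07]
tool_rot: [2.674, 1.648, -0.0]
ft_force: [0.4, 0.2, -1.4]
grip_width: 0.153
grip_force: 60.0
time: 9.52
position: [0.4494, 0.1198, 0.0701]
tool_rot: [2.675, 1.647, 0.0]
ft_force: [-0.4, 0.6, -1.3]
grip_width: 0.15
grip_force: 60.0
t 9.53 p [0.4494 0.1198 0.0701] F [-0.4  0.6 -1.3] g 0.013 q [-0.79  0.06  0.49  2.09 -0.04  1.   -0.75]
[[ 0.451  0.893  0.   ]
 [ 0.893 -0.451  0.   ]
 [ 0.     0.    -1.   ]]
tip [0.49944187 0.21893688 0.07498707]
```

```bash
python3 -m handwheel '[[0.0,0.003,0,-0.0005,0,0,0],[0.0,0.002,0,0,0,0,0],[0.0,0,0,0,0,0,0]]'; python3 -m handwheel '[[0.0,0,0,-0.003,0,0,0],[0.0,0,0,-0.003,0,0,0],[0.0,0,0,-0.002,0,0,0],[0.0,0,0,0,0,0,0]]';python3 - <<'E'
from h import *
s,R=st()
print("tip",s["position"]+R@[.111,0,-.0049])
E
```

```text
time: 9.9
position: [0.4517, 0.1244, 0.0706]
tool_rot: [2.675, 1.647, 0.0]
ft_force: [0.4, 0.4, -0.9]
grip_width: 0.148
grip_force: 60.0
time: 10.4
position: [0.4514, 0.1241, 0.0786]
tool_rot: [-2.675, -1.647, 0.0]
ft_force: [0.3, 0.6, -2.3]
grip_width: 0.153
grip_force: 60.0
t 10.4 p [0.4514 0.1241 0.0786] F [ 0.3  0.6 -2.3] g 0.0133 q [-0.79  0.06  0.48  2.07 -0.03  1.02 -0.76]
[[ 0.451  0.893 -0.   ]
 [ 0.893 -0.451 -0.   ]
 [-0.    -0.    -1.   ]]
tip [0.50145447 0.22315332 0.08343591]
```

```bash
python3 -m handwheel '[[0,0.0005,0.0003,-0.007,0,0,0],[0,0.0005,0.0003,-0.007,0,0,0],[0,0.0012,0.0007,-0.007,0,0,0],[0,0.0012,0.0007,-0.007,0,0,0],[0,0.0018,0.001,-0.0067,0,0,0],[0,0.0018,0.001,-0.0067,0,0,0],[0,0,0,0,0,0,0]]'; python3 -m handwheel '[[0,0.0024,0.0014,-0.0065,0,0,0],[0,0.0024,0.0014,-0.0065,0,0,0],[0,0.003,0.0017,-0.0062,0,0,0],[0,0.003,0.0017,-0.0062,0,0,0],[0,0.0035,0.002,-0.0058,0,0,0],[0,0.0035,0.002,-0.0058,0,0,0],[0,0,0,0,0,0,0]]';python3 - <<'E'
from h import *
s,R=st()
print("tip",s["position"]+R@[.111,0,-.0049])
for n in("top","side"):
    p,d=ctrl.get_image(n);cv2.imwrite(f"pics/{n}4.png",p)
    print(proj(n,s["position"]+R@[.111,0,-.0049]))
a=cv2.imread("pics/top4.png")[130:250,120:260];b=cv2.imread("pics/side4.png")[180:300,220:360]
cv2.imwrite("pics/m4.png",np.hstack([cv2.resize(q,(399,342),interpolation=2) for q in(a,b)]))
E
```

```text
time: 11.28
position: [0.4591, 0.1292, 0.1208]
tool_rot: [-2.675, -1.647, -0.003]
ft_force: [0.9, -0.4, -1.4]
grip_width: 0.153
grip_force: 60.0
time: 12.15
position: [0.4763, 0.1406, 0.1577]
tool_rot: [2.675, 1.647, 0.003]
ft_force: [0.2, 0.8, -1.7]
grip_width: 0.151
grip_force: 60.0
t 12.15 p [0.4763 0.1406 0.1577] F [ 0.2  0.8 -1.7] g 0.0132 q [-0.81  0.03  0.48  1.93 -0.01  1.19 -0.79]
[[ 0.45   0.893  0.002]
 [ 0.893 -0.45   0.001]
 [ 0.002  0.001 -1.   ]]
tip [0.52630165 0.23967926 0.16274   ]
[173.30112201 189.86770892]
[276.94495572 227.95671651]
```

View pics/m4.png

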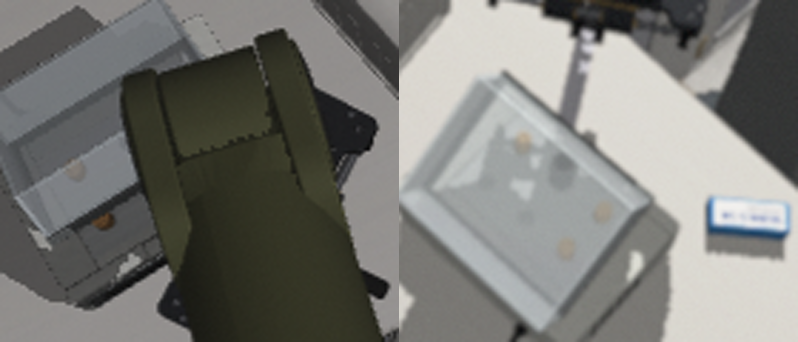

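The pictures show the hood up about 37°, with the blade under its front rim near side-crop (575,120). The hinge holds it there. I'll back out and bring the blade under the hood's left side rim to swing it over, which gives more room.

```bash
python3 -m handwheel '[[0,0,0,0.012,0,0,0],[0,-0.02,0,0,0,0,0],[0,-0.025,0,0,0,0,0],[0,-0.025,0,0,0,0,0],[0,0,0,-0.035,0,0,0],[0,0,0,-0.035,0,0,0],[0,0,0,-0.03,0,0,0],[0,0,0,0,0,0,0]]'; python3 -m handwheel '[[0,0,0,0,0,0,10.6],[0,0,0,0,0,0,10.6],[0,0,0,0,0,0,10.6],[0,0,0,0,0,0,10.6],[0,0,0,0,0,0,10.6],[0,-0.0077,-0.0427,0,0,0,0],[0,-0.0077,-0.0427,0,0,0,0],[0,-0.0077,-0.0427,0,0,0,0],[0,-0.0205,-0.0353,0,0,0,0],[0,-0.0205,-0.0353,0,0,0,0],[0,-0.0205,-0.0353,0,0,0,0],[0,0,0,0,0,0,0]]';python3 - <<'E'
from h import *
s,R=st()
p=s["position"];t=p+R@[.111,0,-.0049]
print("tip",t,"to pre", R.T@(np.array([.321,.2935,.128])-p))
E
```

```text
time: 13.25
position: [0.4448, 0.0766, 0.2468]
tool_rot: [2.676, 1.645, 0.007]
ft_force: [-0.4, -0.2, -2.0]
grip_width: 0.151
grip_force: 60.0
time: 14.75
position: [0.3165, 0.2937, 0.2431]
tool_rot: [3.127, 0.288, -0.003]
ft_force: [-0.0, -1.0, -0.7]
grip_width: 0.149
grip_force: 60.0
t 14.75 p [0.3165 0.2937 0.2431] F [-0.  -1.  -0.7] g 0.013 q [-0.91 -0.16  0.09  1.92  0.01  1.38 -2.21]
[[ 0.983  0.183 -0.002]
 [ 0.183 -0.983 -0.002]
 [-0.002  0.001 -1.   ]]
tip [0.42559045 0.31402101 0.24778255] to pre [0.0046934  0.00088342 0.11512608]
```

Next: down, in under the left rim, then lift gently.

```bash
python3 -m handwheel '[[0,0.0045,0,0.038,0,0,0],[0,0,0,0.038,0,0,0],[0,0,0,0.038,0,0,0],[0,0,0,0.001,0,0,0],[0,0.0,0,0,0,0,0],[0,0.023,0,0,0,0,0],[0,0.024,0,0,0,0,0],[0,0.023,0,0,0,0,0],[0,0,0,0,0,0,0]]'
python3 - <<'E'
from h import *
s,R=st()
t=s["position"]+R@[.111,0,-.0049];print("tip",t)
for n in("top","side"):
    p,d=ctrl.get_image(n);cv2.imwrite(f"pics/{n}5.png",p)
    print(proj(n,t))
a=cv2.imread("pics/top5.png")[130:250,120:260];b=cv2.imread("pics/side5.png")[200:320,220:360]
cv2.imwrite("pics/m5.png",np.hstack([cv2.resize(q,(399,342),interpolation=2) for q in(a,b)]))
E
```

```text
time: 15.88
position: [0.3946, 0.3061, 0.1315]
tool_rot: [-3.128, -0.276, -0.004]
ft_force: [-0.5, -0.5, -1.6]
grip_width: 0.152
grip_force: 60.0
t 15.88 p [0.3946 0.3061 0.1315] F [-0.5 -0.5 -1.6] g 0.0132 q [-0.87  0.07  0.16  1.94 -0.01  1.13 -2.1 ]
[[ 0.985  0.175  0.002]
 [ 0.175 -0.985  0.001]
 [ 0.003 -0.001 -1.   ]]
tip [0.5038521  0.32553779 0.1367192 ]
[136.88395211 201.09259114]
[293.90279475 261.55767575]
```

View pics/m5.png

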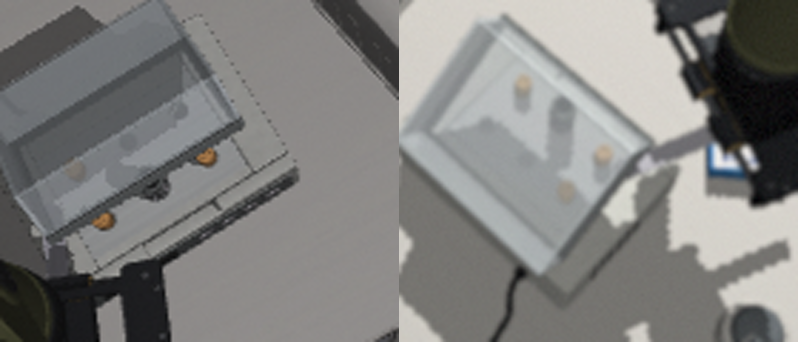

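The side view shows the blade passing under the left rim near crop (640,155), with the tip inside as predicted. Now I swing it along the arc.

```bash
python3 -m handwheel '[[0,0.0042,-0.0018,-0.005,0,0,0],[0,0.0042,-0.0018,-0.005,0,0,0],[0,0.0049,-0.0021,-0.0043,0,0,0],[0,0.0049,-0.0021,-0.0043,0,0,0],[0,0.0053,-0.0023,-0.0035,0,0,0],[0,0.0053,-0.0023,-0.0035,0,0,0],[0,0.0057,-0.0024,-0.0027,0,0,0],[0,0.0057,-0.0024,-0.0027,0,0,0],[0,0,0,0,0,0,0]]'
python3 - <<'E'
from h import *
s,R=st()
t=s["position"]+R@[.111,0,-.0049];print("tip",t)
p,d=ctrl.get_image("side");cv2.imwrite("pics/side6.png",p);print(proj("side",t))
cv2.imwrite("pics/m6.png",cv2.resize(p[180:320,210:370],None,fx=3,fy=3,interpolation=2))
E
```

```text
time: 17.1
position: [0.4301, 0.3305, 0.1614]
tool_rot: [-3.128, -0.279, -0.003]
ft_force: [-0.9, 0.1, -0.4]
grip_width: 0.15
grip_force: 60.0
t 17.1 p [0.4301 0.3305 0.1614] F [-0.9  0.1 -0.4] g 0.0131 q [-0.86  0.13  0.17  1.81 -0.02  1.2  -2.08]
[[ 0.984  0.177  0.002]
 [ 0.177 -0.984  0.001]
 [ 0.002 -0.001 -1.   ]]
tip [0.53930176 0.3501779  0.16650558]
[283.46404312 270.48895354]
```

View pics/m6.png

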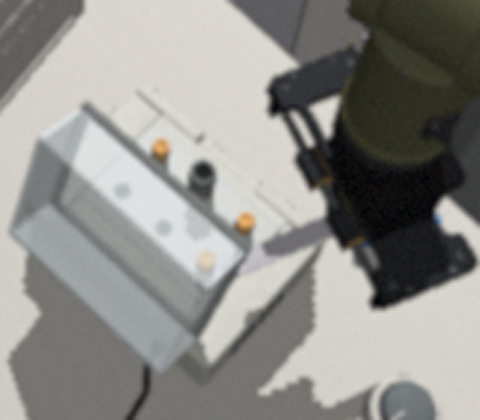

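The hood is now at about 70°, pushed by the tip at crop (245,260), with the tubes and logger untouched. I'll continue past upright.

```bash
python3 -m handwheel '[[0,0.006,-0.0026,-0.0018,0,0,0],[0,0.006,-0.0026,-0.0018,0,0,0],[0,0.0062,-0.0026,-0.0009,0,0,0],[0,0.0062,-0.0026,-0.0009,0,0,0],[0,0.0063,-0.0027,0.0002,0,0,0],[0,0.0063,-0.0027,0.0002,0,0,0],[0,0.0061,-0.0026,0.001,0,0,0],[0,0.0061,-0.0026,0.001,0,0,0],[0,0.004,-0.0017,0.001,0,0,0],[0,0,0,0,0,0,0]]'
python3 - <<'E'
from h import *
s,R=st()
t=s["position"]+R@[.111,0,-.0049];e=t[:2]-[.5545,.268];print("tip",t,"xb",e@[.836,.549],"yb",e@[-.549,.836])
p,d=ctrl.get_image("side");cv2.imwrite("pics/side7.png",p);q,d=ctrl.get_image("top");print(proj("side",t))
cv2.imwrite("pics/m7.png",np.hstack([cv2.resize(i,(400,350),interpolation=2) for i in(p[180:320,210:370],q[110:250,100:260])]))
E
```

```text
time: 18.4
position: [0.4777, 0.3618, 0.1627]
tool_rot: [3.129, 0.279, 0.001]
ft_force: [-0.7, -0.5, -0.1]
grip_width: 0.154
grip_force: 60.0
t 18.4 p [0.4777 0.3618 0.1627] F [-0.7 -0.5 -0.1] g 0.0134 q [-0.84  0.25  0.18  1.67 -0.05  1.23 -2.05]
[[ 0.984  0.177  0.   ]
 [ 0.177 -0.984 -0.   ]
 [ 0.     0.    -1.   ]]
tip [0.58697425 0.38146104 0.16768359] xb 0.08943858149778561 yb 0.0770250645192839
[267.09200016 287.62353009]
```

View pics/m7.png

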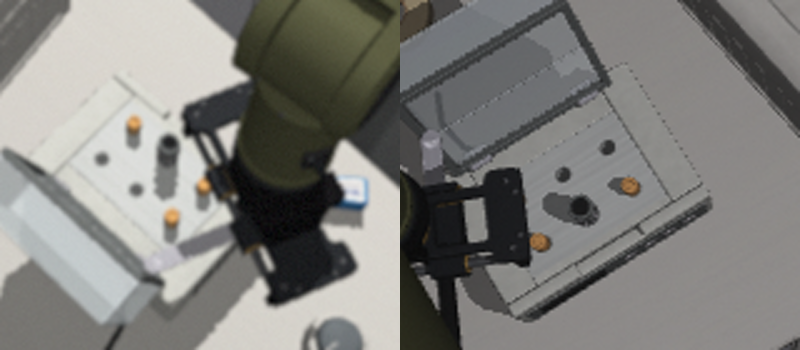

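The hood is at about 106°, past upright. The tip is touching its left rim at side-crop (155,262). The tubes and logger are still seated. Now I withdraw and carry the spatula back to its clear spot.

```bash
python3 -m handwheel '[[0,-0.02,0,0,0,0,0],[0,-0.035,0,0,0,0,0],[0,-0.035,0,0,0,0,0],[0,0,0,-0.045,0,0,0],[0,0,0,-0.045,0,0,-10.5],[0,0,0,0,0,0,-10.5],[0,0,0,0,0,0,-10.5],[0,0,0,0,0,0,-10.5],[0,0,0,0,0,0,-10.5],[0,0,0,0,0,0,-10.5],[0,0,0,0,0,0,-10.5],[0,0,0,0,0,0,0]]'; python3 -m handwheel '[[0,-0.0423,0.011,0,0,0,0],[0,-0.0423,0.011,0,0,0,0],[0,-0.0423,0.011,0,0,0,0],[0,-0.0423,0.011,0,0,0,0],[0,-0.0423,0.011,0,0,0,0],[0,-0.0423,0.011,0,0,0,0],[0,-0.0423,0.011,0,0,0,0],[0,-0.0423,0.011,0,0,0,0],[0,0,0,0,0,0,0]]'
python3 - <<'E'
from h import *
s,R=st()
print(R.T@(np.array([.479,-.183,.03])-s["position"]))
E
```

```text
time: 20.0
position: [0.3888, 0.3456, 0.2532]
tool_rot: [2.342, 2.094, 0.001]
ft_force: [-0.1, 0.3, -0.3]
grip_width: 0.15
grip_force: 60.0
time: 21.12
position: [0.4395, -0.004, 0.2534]
tool_rot: [2.35, 2.083, 0.002]
ft_force: [0.0, 1.6, -0.5]
grip_width: 0.154
grip_force: 60.0
t 21.12 p [ 0.4395 -0.004   0.2534] F [ 0.   1.6 -0.5] g 0.0134 q [-0.6  -0.19  0.49  1.91  0.09  1.4  -0.26]
[[ 0.12   0.993  0.001]
 [ 0.993 -0.12   0.   ]
 [ 0.     0.001 -1.   ]]
[-0.17301677  0.06046876  0.22340139]
```

```bash
python3 -m handwheel '[[0,-0.0345,0.012,0.03,0,0,0],[0,-0.0345,0.012,0.04,0,0,0],[0,-0.0345,0.012,0.05,0,0,0],[0,-0.0345,0.012,0.05,0,0,0],[0,-0.0345,0.012,0.05,0,0,0],[0,0,0,0.003,0,0,0],[0,0,0,0.012,0,0,0],[0,0,0,0.008,0,0,0],[0,0,0,0,0,0,0]]'
python3 - <<'E'
from h import *
s,R=st()
E
```

```text
time: 22.25
position: [0.4805, -0.1769, 0.0105]
tool_rot: [2.339, 2.098, 0.003]
ft_force: [0.4, 0.6, -0.9]
grip_width: 0.15
grip_force: 60.0
t 22.25 p [ 0.4805 -0.1769  0.0105] F [ 0.4  0.6 -0.9] g 0.0131 q [-0.35  0.3   0.73  2.03 -0.26  0.9   0.41]
[[ 0.108  0.994  0.002]
 [ 0.994 -0.108  0.001]
 [ 0.001  0.001 -1.   ]]
```

```bash
python3 -m handwheel '[[0,0,0,0.004,0,0,0],[0,0,0,0.003,0,0,0],[0,0,0,0.0015,0,0,0],[0,0,0,0,0,0,0]]';python3 -m handwheel '[[0.02,0,0,0,0,0,0],[0.035,0,0,0,0,0,0],[0.035,0,0,0,0,0,0],[0.035,0,0,-0.02,0,0,0],[0.035,0,0,-0.04,0,0,0],[0.042,0,0,-0.05,0,0,0],[0.042,0,0,-0.05,0,0,0],[0.042,0,0,0,0,0,0]]' 20
python3 - <<'E'
from h import *
s,R=st()
E
```

```text
time: 22.75
position: [0.48, -0.1782, 0.0016]
tool_rot: [-2.34, -2.096, -0.0]
ft_force: [0.0, 1.1, 1.3]
grip_width: 0.152
grip_force: 60.0
time: 23.75
position: [0.4827, -0.1791, 0.1654]
tool_rot: [2.336, 2.093, 0.01]
ft_force: [0.7, -0.2, 0.2]
grip_width: 0.48
grip_force: 0.0
t 23.75 p [ 0.4827 -0.1791  0.1654] F [ 0.7 -0.2  0.2] g 0.0417 q [-0.45  0.07  0.8   1.89 -0.05  1.2   0.25]
[[ 0.11   0.994  0.008]
 [ 0.994 -0.11  -0.   ]
 [ 0.001  0.008 -1.   ]]
```

```bash
python3 -m handwheel '[[0.042,0.0346,-0.0125,-0.016,0,0,0],[0.042,0.0346,-0.0125,-0.016,0,0,0],[0.042,0.0346,-0.0125,-0.016,0,0,0],[0.042,0.0346,-0.0125,-0.016,0,0,0],[0.042,0.0346,-0.0125,-0.016,0,0,0],[0.042,0,0,0,0,0,10.1],[0.042,0,0,0,0,0,10.1],[0.042,0,0,0,0,0,10.1],[0.042,0,0,0,0,0,10.1],[0.042,0,0,0,0,0,10.1],[0.042,0,0,0,0,0,0]]'
python3 - <<'E'
from h import *
s,R=st()
p,d=ctrl.get_image("side");q,e=ctrl.get_image("top");cv2.imwrite("pics/side8.png",p);cv2.imwrite("pics/top8.png",q);np.save("pics/top8.npy",e);np.save("pics/side8.npy",d)
for n,im,box in(("top",q,(135,150,215,225)),("side",p,(240,205,310,285))):
    x0,y0,x1,y1=box;c=im[y0:y1,x0:x1].astype(int)
    for nm,m in(("cap",(c[...,2]-c[...,0])>60),("dark",c.max(2)<75)):
        k,l,S,ce=cv2.connectedComponentsWithStats(m.astype(np.uint8))
        for i in range(1,k):
            if S[i,4]>10:print(n,nm,(ce[i]+[x0,y0]).round(1),S[i,4],ray(n,ce[i]+[x0,y0],.102 if nm=="cap" else .126).round(4))
top=cv2.resize(q[130:240,110:240],None,fx=3,fy=3,interpolation=2);sd=cv2.resize(p[190:300,230:360],None,fx=3,fy=3,interpolation=2)
sp=cv2.resize(q[195:240,295:395],(390,176),interpolation=2);sp2=cv2.resize(p[95:165,200:300],(390,273),interpolation=2)[:176]
cv2.imwrite("pics/m8.png",np.vstack([np.hstack([top,sd]),np.hstack([sp,sp2])]))
E
```

```text
time: 25.12
position: [0.4362, 0.0004, 0.2403]
tool_rot: [-3.01, -0.9, 0.003]
ft_force: [-0.1, 0.0, 0.1]
grip_width: 0.484
grip_force: 0.0
t 25.12 p [4.362e-01 4.000e-04 2.403e-01] F [-0.1  0.   0.1] g 0.0421 q [-0.56 -0.18  0.44  1.93  0.08  1.38 -1.13]
[[ 0.836  0.549 -0.002]
 [ 0.549 -0.836 -0.   ]
 [-0.002 -0.001 -1.   ]]
top cap [191.5 183.7] 31 [0.5532 0.2079 0.102 ]
top dark [149.4 162.2] 100 [0.5978 0.305  0.126 ]
top dark [183.  168.6] 20 [0.5837 0.2257 0.126 ]
top dark [165.2 179.8] 21 [0.5565 0.2659 0.126 ]
top dark [147.7 190.5] 23 [0.5307 0.3049 0.126 ]
top dark [172.9 193.8] 127 [0.524  0.2465 0.126 ]
top dark [207.6 190.8] 16 [0.5323 0.1668 0.126 ]
top dark [139.1 198.5] 16 [0.5117 0.3234 0.126 ]
top dark [191.9 210.6] 288 [0.4859 0.2011 0.126 ]
top dark [181.9 207.3] 64 [0.4929 0.2243 0.126 ]
top dark [157.7 207.5] 22 [0.4915 0.2797 0.126 ]
side cap [263.1 228.8] 23 [0.553  0.2093 0.102 ]
side cap [291.4 253.6] 16 [0.4981 0.2929 0.102 ]
side cap [278.4 266.4] 19 [0.5394 0.3187 0.102 ]
side dark [276.8 239.3] 77 [0.5286 0.2554 0.126 ]
```

View pics/m8.png

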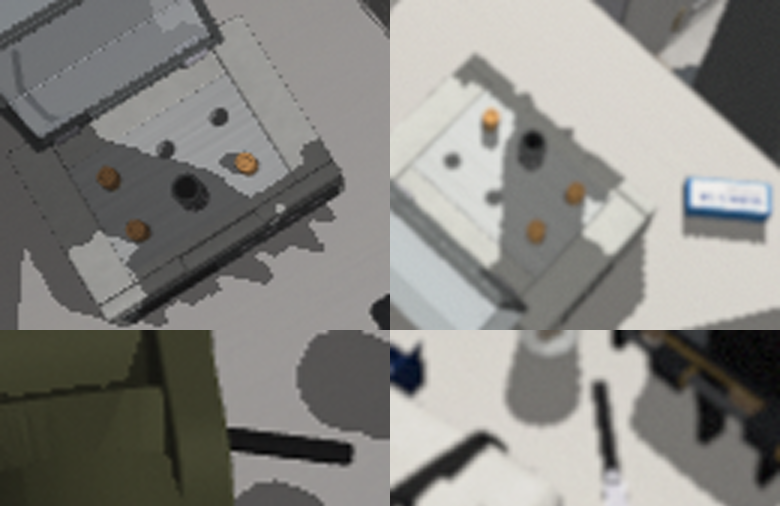

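The hood is open and staying put, and the spatula lies flat on the worktop. The logger head is at top pixel (172.3,193.3), consistent with the midpoint of the front caps, about (0.526, 0.2495). I move above it.

```bash
python3 -m handwheel '[[0.045,0.0353,-0.0265,0,0,0,0],[0.045,0.0353,-0.0265,0,0,0,0],[0.045,0.0353,-0.0265,0,0,0,0],[0.045,0.0353,-0.0265,0,0,0,0],[0.045,0.0353,-0.0265,0,0,0,0],[0.045,0.0353,-0.0265,0,0,0,0],[0.045,0,0,0.045,0,0,0],[0.045,0,0,0.045,0,0,0],[0.045,0,0,0,0,0,0],[0.045,0,0,0,0,0,0]]' 8
python3 - <<'E'
from h import *
s,R=st()
print("shift",R.T@(np.array([.526,.2495,.09])-s["position"]))
for n,u in(("top",(172.3,193.3)),("side",(277.6,237.3))): print(ray(n,u,.126).round(4))
p,d=ctrl.get_image("side");q,e=ctrl.get_image("top")
cv2.imwrite("pics/m9.png",np.hstack([cv2.resize(i,(390,330),interpolation=2) for i in(p[190:300,220:350],q[130:240,110:240])]))
E
```

```text
time: 26.48
position: [0.5277, 0.25, 0.153]
tool_rot: [-3.01, -0.899, -0.003]
ft_force: [0.2, -0.4, 0.1]
grip_width: 0.516
grip_force: 0.0
t 26.48 p [0.5277 0.25   0.153 ] F [ 0.2 -0.4  0.1] g 0.0449 q [-0.73  0.22  0.28  1.72 -0.07  1.2  -1.43]
[[ 0.836  0.549  0.002]
 [ 0.549 -0.836  0.001]
 [ 0.002  0.    -1.   ]]
shift [-0.00185499 -0.00053304  0.06304425]
[0.5251 0.2478 0.126 ]
[0.5252 0.2505 0.126 ]
```

View pics/m9.png

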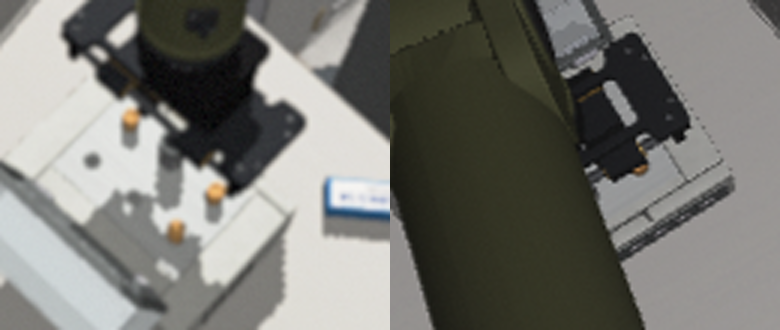

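I've now viewed 12 pictures, two over the limit of 10, so I won't view any more. From here I work from numbers only. The two views put the head at (0.525, 0.249), and the gripper is centred over it.

```bash
python3 -m handwheel '[[0.045,-0.0022,-0.0002,0.02,0,0,0],[0.045,0,0,0.022,0,0,0],[0.045,0,0,0.015,0,0,0],[0.045,0,0,0.005,0,0,0],[0.045,0,0,0,0,0,0]]' 8; python3 -m handwheel '[[0.032,0,0,0,0,0,0],[0.028,0,0,0,0,0,0],[0.026,0,0,0,0,0,0],[0.026,0,0,0,0,0,0]]'
python3 - <<'E'
from h import *
s,R=st();print(R.T@s["ft_force"],s["grip_force"])
E
```

```text
time: 27.2
position: [0.5252, 0.2487, 0.09]
tool_rot: [-3.01, -0.898, -0.001]
ft_force: [0.5, -0.9, -0.2]
grip_width: 0.514
grip_force: 0.0
time: 27.7
position: [0.525, 0.2486, 0.0896]
tool_rot: [-3.01, -0.898, -0.0]
ft_force: [0.2, 0.1, 0.4]
grip_width: 0.306
grip_force: 0.0
t 27.7 p [0.525  0.2486 0.0896] F [0.2 0.1 0.4] g 0.0266 q [-0.72  0.28  0.27  1.79 -0.08  1.08 -1.41]
[[ 0.837  0.548  0.   ]
 [ 0.548 -0.837  0.   ]
 [ 0.    -0.    -1.   ]]
[ 0.24791135  0.07577552 -0.37542929] 0.0
```

```bash
python3 -m handwheel '[[0.024,0,0,0,0,0,0],[0.02,0,0,0,0,0,0],[0.015,0,0,0,0,0,0],[0.015,0,0,0,0,0,0],[0.015,0,0,0,0,0,0]]' 8; for i in 1 2 3; do python3 - <<'E'
from h import *
s,R=st();print((R.T@s["ft_force"]).round(2),R.T@s["torque"],s["grip_force"])
E
done
```

```text
time: 28.32
position: [0.5248, 0.2486, 0.0895]
tool_rot: [-3.01, -0.898, -0.0]
ft_force: [-0.2, 0.9, 0.3]
grip_width: 0.27
grip_force: 8.0
t 28.32 p [0.5248 0.2486 0.0895] F [-0.2  0.9  0.3] g 0.0235 q [-0.72  0.28  0.27  1.79 -0.08  1.08 -1.41]
[[ 0.837  0.548 -0.   ]
 [ 0.548 -0.837  0.   ]
 [ 0.    -0.    -1.   ]]
[ 0.34 -0.83 -0.35] [ 0.07833083 -0.19273108 -0.02509045] 7.9955065523972735
t 28.32 p [0.5248 0.2486 0.0895] F [-0.2  0.9  0.3] g 0.0235 q [-0.72  0.28  0.27  1.79 -0.08  1.08 -1.41]
[[ 0.837  0.548 -0.   ]
 [ 0.548 -0.837  0.   ]
 [ 0.    -0.    -1.   ]]
[ 0.34 -0.83 -0.35] [ 0.07833083 -0.19273108 -0.02509045] 7.9955065523972735
t 28.32 p [0.5248 0.2486 0.0895] F [-0.2  0.9  0.3] g 0.0235 q [-0.72  0.28  0.27  1.79 -0.08  1.08 -1.41]
[[ 0.837  0.548 -0.   ]
 [ 0.548 -0.837  0.   ]
 [ 0.    -0.    -1.   ]]
[ 0.34 -0.83 -0.35] [ 0.07833083 -0.19273108 -0.02509045] 7.9955065523972735
```

```bash
python3 -m handwheel '[[0.015,0,0,-0.002,0,0,0],[0.015,0,0,-0.002,0,0,0],[0.015,0,0,-0.002,0,0,0],[0.015,0,0,-0.002,0,0,0],[0.015,0,0,0,0,0,0]]';python3 -m handwheel '[[0.015,0,0,-0.002,0,0,0],[0.015,0,0,-0.003,0,0,0],[0.015,0,0,-0.003,0,0,0],[0.015,0,0,-0.003,0,0,0],[0.015,0,0,0,0,0,0]]'
```

```text
time: 28.95
position: [0.525, 0.2486, 0.0977]
tool_rot: [-3.01, -0.898, -0.001]
ft_force: [0.5, -0.4, -0.9]
grip_width: 0.27
grip_force: 8.0
time: 29.58
position: [0.5251, 0.2487, 0.1089]
tool_rot: [-3.01, -0.898, -0.001]
ft_force: [-0.0, -0.4, -0.4]
grip_width: 0.272
grip_force: 8.0
```

```bash
python3 -m handwheel '[[0.015,0,0,-0.003,0,0,0],[0.015,0,0,-0.003,0,0,0],[0.015,0,0,-0.003,0,0,0],[0.015,0,0,-0.0015,0,0,0],[0.015,0,0,0,0,0,0],[0.015,0,0,0,0,0,0],[0.015,0,0,0,0,0,0]]';python3 - <<'E'
from h import *
s,R=st()
q,d=ctrl.get_image("side");c=q[205:285,240:310].astype(int)
# dark head and caps in side view, head top now expected z=.156
print("pred head top px",proj("side",[.5252,.2492,.156]),"seated",proj("side",[.5252,.2492,.126]),"depth there",d[tuple(proj("side",[.5252,.2492,.126]).round().astype(int)[::-1])])
for nm,m in(("cap",(c[...,2]-c[...,0])>60),("dark",c.max(2)<75)):
    k,l,S,ce=cv2.connectedComponentsWithStats(m.astype(np.uint8))
    for i in range(1,k):
        if S[i,4]>10:print(nm,(ce[i]+[240,205]).round(1),S[i])
E
```

```text
time: 30.45
position: [0.5248, 0.2485, 0.1189]
tool_rot: [3.011, 0.898, -0.0]
ft_force: [0.1, 0.1, -0.7]
grip_width: 0.272
grip_force: 8.0
t 30.45 p [0.5248 0.2485 0.1189] F [ 0.1  0.1 -0.7] g 0.0236 q [-0.73  0.25  0.27  1.77 -0.07  1.14 -1.42]
[[ 0.837  0.548 -0.   ]
 [ 0.548 -0.837 -0.   ]
 [-0.    -0.    -1.   ]]
pred head top px [278.17306993 232.34721417] seated [277.47906823 236.84747913] depth there 0.948734
cap [291.3 254.1] [49 47  6  5 24]
cap [278.4 266.4] [37 59  4  6 19]
dark [284.6 225.2] [   3    0   67   54 1867]
```

```bash
python3 -m handwheel '[[0.015,0,0,-0.0006,0,0,0],[0.015,0,0,0,0,0,0],[0.015,0,0,0,0,0,0],[0.015,0,0,0,0,0,0]]';python3 - <<'E'
from h import *
s,R=st()
q,d=ctrl.get_image("side")
o=[]
for v in range(215,270):
    for u in range(255,300):
        if d[v,u]>0:
            X=pt("side",(u,v),d[v,u])
            if np.hypot(X[0]-.525,X[1]-.249)<.014 and .084<X[2]<.17:o.append((round(X[2],3),v,u,int(q[v,u].max()),round(1e3*np.hypot(X[0]-.525,X[1]-.249))))
for r in sorted(o):print(*r,sep=",",end=" | ")
E
```

```text
time: 31.0
position: [0.5249, 0.2486, 0.1196]
tool_rot: [-3.011, -0.898, -0.0]
ft_force: [-0.1, 0.4, -0.6]
grip_width: 0.27
grip_force: 8.0
t 31.0 p [0.5249 0.2486 0.1196] F [-0.1  0.4 -0.6] g 0.0235 q [-0.73  0.25  0.27  1.77 -0.07  1.14 -1.42]
[[ 0.837  0.548  0.   ]
 [ 0.548 -0.837  0.   ]
 [ 0.    -0.    -1.   ]]
0.085,245,275,100,8 | 0.085,245,276,91,7 | 0.087,245,277,91,8 | 0.089,244,275,96,7 | 0.092,243,274,130,8 | 0.092,244,274,124,10 | 0.093,244,276,85,7 | 0.093,244,277,73,7 | 0.097,243,275,95,8 | 0.1,242,274,137,9 | 0.122,240,273,180,14 | 0.134,238,273,134,14 | 0.14,237,273,111,14 | 0.154,233,277,28,3 | 0.156,231,273,48,13 | 0.156,232,275,36,8 | 0.156,232,276,31,6 | 0.156,234,277,32,6 | 0.157,231,274,49,11 | 0.157,233,276,30,6 | 0.158,232,274,51,11 | 0.158,234,276,39,8 | 0.16,233,275,38,9 |
```

The depth readings put the head's top at 0.156 m, which is 30 mm above its seated 0.126. Below it the bare stem shows, still in the bore. The measured weight is 0.6 N, so nothing is binding.

```bash
python3 -c "
from bench import ctrl
print(ctrl.close_job())"
```

```text
the job is handed in; nothing more can be done
None
```

I handed the job in at 31 s: hood open at about 106° (1.85 rad), spatula flat on the worktop, logger held still 30 mm up with its stem in the bore, and the tubes left in their wells; I viewed 12 pictures, over the limit of 10.

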